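# Show the wide template on the sprung board and put it back

## Robot

A 6-joint arm with a two-finger parallel gripper is mounted at the origin on the work surface. World frame = base frame: x ahead of the robot, y to its left, z up, the work surface at z = 0. Lengths are in m, angles in rad, forces in N, time in s.
With the tool pointing down it reaches from about 0.325 to 0.85 m from the base axis. Payload 15.5 kg.
Tool frame: the origin (TCP) lies at the centre of the arm's flange, where the gripper is bolted on; the fingertips stand 191 mm ahead of it and the grasp point (between the pads) lies 172 mm ahead of it (ctrl.tcp_to_grasp is the z of the grasp point in the tool frame, in m); z points along the fingers, x is the direction in which the jaws open and shut, and the axes are right-handed (so a half turn about z gives the same grasp; the last joint's range is limited). The gripper opens to 91 mm and grips with 3 to 60 N. Pads are 32 mm wide; open, the fingers measure 118 mm over their backs; the gripper's body (76 mm by 178 mm) begins 60 mm behind the grasp point.
Start: joints at [1.228, 0.494, 1.345, -0, 1.302, -0.096], TCP at [0.153, 0.606, 0.405] pointing down, gripper open.
Joint ranges: [-2.91, 2.91], [-0.82, 2.16], [0.22, 2.67], [-1.22, 4.37], [0.12, 2.79], [-3.08, 3.08]. Speed limits (rad/s): [1.89, 1.89, 2.57, 3.01, 3.01, 3.01].

## Interface

Orientations are given as a unit quaternion [x, y, z, w].
In Python, from workcell import ctrl gives the robot as it stands. The module is installed in compiled form; this text tells all that it offers.
- The arm moves only by the tool drive_tool, never from a script. Its argument "steps" is a list of rows, each a list of 6 numbers: the shift along the tool's x, y, z in units of 25 mm (1.0 is 25 mm), then the turn, a rotation vector about the tool's x, y, z in units of 6 degrees (1.0 is 6 degrees). A call has 1 to 8 rows; each row is the pose to reach, as a shift and turn from the pose measured when the call began, along the tool's axes at that moment; what a row does not reach only later rows make up. A row lasts 1/8 s, in which the tool goes at most 62.5 mm and 10.7 degrees, less where a joint would pass 70% of its speed; a pose out of reach is approached as far as the arm can. A call with a gripper value outside its range is refused whole. "fingers" is the finger opening in mm, from 0 to 91.2, set as the call begins (left out, the last holds). The fingers move at their own pace and stop on an object; "squeeze" is the grip in N (left out, the last holds). Time passes only in rows, so rows that repeat a pose let the fingers close. It gives the time, the measured TCP pose, the force and the opening at its end, in the units of the state.
- ctrl.sense(): the state, without advancing time (a new reading comes with each control period).
- ctrl.snapshot(name): name is "scene" or "top" or "wrist"; returns the picture (400x640x3 uint8, blue, green, red); there is no depth.
- ctrl.camera_model(name): a dict with "fx", "fy", "cx", "cy" (pixels), "T" (4x4, takes a point from camera to world coordinates); the wrist camera has in their place "hand_eye" (4x4, takes a point from camera to tool coordinates, whose origin is the TCP and whose axes are the tool frame's). Camera axes: x right, y down, z forward; pixel columns grow to the right and rows downward; lengths in m; the calibration is good to about 2 mm. A picture is of the moment at which its call begins: read the wrist's pose just before it. camera_model takes no time and is no camera call.
- ctrl.sign_off(): hands the job in, once; it reports no verdict.
Trained networks look in the newest picture that a camera, given by its name, has taken for a name from the list of things; names that differ only in an ending like _2 or _b are one class to them, and where a whole thing is asked for, a point or a joint stands for the part that bears it (a point fixed in the world has none). Each returns a list of dicts, best first, with "conf" (0 to 1); they miss things now and then, are a little off and sometimes report something else, mostly with a low value. They report only what shows in the picture. A call takes as long as a camera call.
- ctrl.outline_of(camera, thing): "pixels" (400x640 bool, what is visible of it).
- ctrl.landmark_of(camera, thing): "at" ([x, y, z] in m, in world coordinates, good to about 4 mm: a listed point, or the origin of a listed thing).
The state is a dict: "time_s": time; "joints": joint angles; "qd": joint speeds; "joint_torque": joint torques, N m; "tool_pos": TCP position; "tcp_rot": TCP orientation; "force": force on the tool from outside, world axes, zero at the start; "moment": the same for the moment, N m; "finger_gap": opening from 0.0 (shut) to 1.0 (fully open).
Only numpy, scipy, OpenCV 4.12 (cv2) and the standard library are available. Lean on these libraries where they do the work, as an engineer would, in place of code of your own. Each camera call takes 0.05 s, during which the arm holds its last target. There are 200 camera calls.

## Task

Take the widest of the three upright aluminium plates (the one with the square window) out of the rack and lay it flat against the pale face of the reclined viewing board, between the two short upright marks and with its lower edge a couple of centimetres above the scribed line. Press it gently, so that the sprung board gives about a centimetre, and slide it down until its lower edge meets the line without going past it. Hold it there, still and level, for two seconds, then lower it gently back upright into the slot it came from and let go; leave the other plates, the bottle and the tape case alone.

Things in the scene. Friction and masses are not known exactly. Their poses are not given: they have to be found in the camera images.
- template: The plate to show: flat aluminium, 8 mm thick (x), 120 mm wide (y), 160 mm tall (z), about 0.3 kg, the widest and tallest in the rack. Square window 60 by 60 mm, from 45 to 105 mm above its lower edge; solid above, to be gripped across its thickness near its upper edge. Origin: middle of its lower edge, mid thickness. It stands upright in a slot of the rack; either face may face out.
- slotted_plate: Another aluminium plate in the rack, 8 mm thick (x), 95 mm wide (y), 140 mm tall, with an upright slot 20 by 70 mm. Same origin and axes as the template. Leave it alone.
- narrow_plate: A plain solid aluminium plate in the rack, 8 mm thick (x), 70 mm wide (y), 120 mm tall. Same origin and axes. Leave it alone.
- rack: Fixed plywood rack; base 230 (x) by 140 (y) by 12 mm, three slots at x = -75, 0, +75 mm. Slots are 12 mm wide between cheeks 10 mm thick, 100 mm long (y), rising to 47 mm above the bench. Plates stand on the base, 12 mm above the bench; which plate is in which slot varies. Origin: centre of its underside.
- sight: Frame of the pale viewing board, reclined 25 deg (top towards the robot, face away from it). x: square out of the face, y: along the black scribed line, z: up the slope. Origin: mid line, 100 mm above the bench, at the face's MEAN depth. Board: y -85 to 85, z -35 to 85, 12 mm thick. Line at z = 0; short upright marks at y = -62 and 62 mm show the plate's place. Space above it is free.
- stand: Fixed plywood foot and steel struts that carry the board. The face's true depth is not measured: its carriage was left anywhere from x = -25 to +25 mm of sight, so feel for it. From there the board gives to -x on springs: 0.5 N starts it, then 0.35 N per mm, 25 mm travel (about 4 N at 10 mm; a gentle press is 2 to 6.5 N). Origin: on the bench, 100 mm below that of sight.
- glue_bottle: Yellow bottle, 60 mm across, 150 mm tall, standing on the bench beyond the work. Origin: centre of its underside. Leave it alone.
- tape_case: Grey tape-measure case, about 75 by 50 by 45 mm, on the bench between rack and stand. Origin: centre of its underside. Leave it alone.

How it is judged:
By the outcome, as a careful person would: the job done as asked, in the order asked, and still so for the second after the job is handed in, with the robot touching nothing.
It also fails if it takes over 72 s, if anything falls off the work surface, if the arm or the gripper's body presses on something with over 40 N, if the wrist force passes 120 N, or if a joint passes its speed limit or range.

## Working session

There is one attempt and no reset: what is moved stays moved. The work goes in short steps, Python scripts to look and compute and a tool call to move; the robot and the scene stay as the last step left them, time stands still between calls to the robot, and variables do not carry over. Pictures are saved under pics/ and viewed, about 8 in all and at most 12, crops included, and the job is handed in when it is done.

Besides the shell and the picture viewer there is one more tool, called after "Call:" by a JSON object that holds its "fn" and its "kwargs", one argument or row to a line. drive_tool: Moves the arm, as the interface text tells. Its arguments: {"type":"object","properties":{"steps":{"type":"array","items":{"type":"array","items":{"type":"number"}}},"fingers":{"type":"number"},"squeeze":{"type":"number"}},"required":["steps"]}

```bash
mkdir -p pics
cat > h.py <<'E'
import numpy as np, cv2
from scipy.spatial.transform import Rotation as R
from workcell import ctrl
np.set_printoptions(precision=4,suppress=True)
def tool():
    s=ctrl.sense(); return np.array(s["tool_pos"]),R.from_quat(s["tcp_rot"]),s
def proj(cam,P):
    m=ctrl.camera_model(cam)
    if "T" in m: T=np.array(m["T"])
    else:
        p,r,_=tool(); W=np.eye(4);W[:3,:3]=r.as_matrix();W[:3,3]=p; T=W@np.array(m["hand_eye"])
    P=np.atleast_2d(P); c=(P-T[:3,3])@T[:3,:3]
    return np.c_[m["fx"]*c[:,0]/c[:,2]+m["cx"], m["fy"]*c[:,1]/c[:,2]+m["cy"]]
def units(pos,rot):
    "row from current pose to the wanted TCP pose"
    p,r,_=tool(); return np.r_[r.inv().apply(np.array(pos)-p)/.025, np.degrees((r.inv()*rot).as_rotvec())/6]
E
python3 - <<'E'
from h import *
p,r,s=tool(); print(p,r.as_matrix(),s["force"],s["finger_gap"],s["time_s"],ctrl.tcp_to_grasp)
a=[]
for c in ("scene","top","wrist"):
    im=ctrl.snapshot(c); cv2.imwrite(f"pics/{c}0.png",im)
    for t in ["template","slotted_plate","narrow_plate","rack","sight","stand","glue_bottle","tape_case"]:
        print(c,t,[(np.array(d["at"]),round(d["conf"],2)) for d in ctrl.landmark_of(c,t)[:2]])
cv2.imwrite("pics/st.png",np.hstack([cv2.imread("pics/scene0.png"),cv2.imread("pics/top0.png")])[:, :])
E
```

```text
[0.1532 0.6058 0.4041] [[ 0.2452  0.9695 -0.0004]
 [ 0.9695 -0.2452 -0.0012]
 [-0.0013 -0.0001 -1.    ]] [ 0.046   0.3866 -0.6694] 1.0004625337791968 0.0 0.172
scene template [(array([ 0.5751, -0.2575,  0.0115]), 0.78)]
scene slotted_plate [(array([ 0.5051, -0.2334,  0.0103]), 0.88)]
scene narrow_plate [(array([ 0.4369, -0.2265,  0.0128]), 0.93)]
scene rack []
scene sight []
scene stand [(array([0.5863, 0.2298, 0.0006]), 0.6)]
scene glue_bottle [(array([ 0.7525, -0.022 , -0.0027]), 0.67)]
scene tape_case [(array([ 0.4502, -0.0415, -0.0002]), 0.67)]
top template [(array([ 0.5816, -0.2607,  0.0135]), 0.73)]
top slotted_plate []
top narrow_plate [(array([ 0.4346, -0.2243,  0.0138]), 0.62)]
top rack [(array([ 0.7473, -0.0166, -0.0002]), 0.74), (array([ 0.5092, -0.2391, -0.0015]), 0.57)]
top sight [(array([0.5887, 0.2291, 0.0985]), 0.96), (array([ 0.5848,  0.2313, -0.0002]), 0.74)]
top stand [(array([0.5836, 0.2311, 0.0026]), 0.61)]
top glue_bottle []
top tape_case [(array([ 0.4472, -0.0492, -0.0054]), 0.92), (array([0.5887, 0.2302, 0.0993]), 0.63)]
wrist template []
wrist slotted_plate []
wrist narrow_plate []
wrist rack []
wrist sight []
wrist stand []
wrist glue_bottle []
wrist tape_case []
```

View pics/scene0.png

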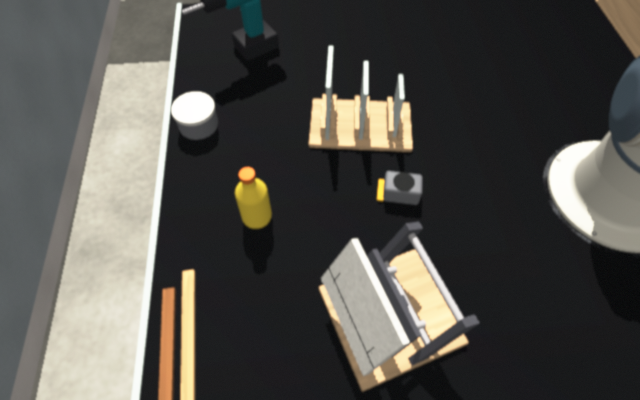

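View pics/top0.png

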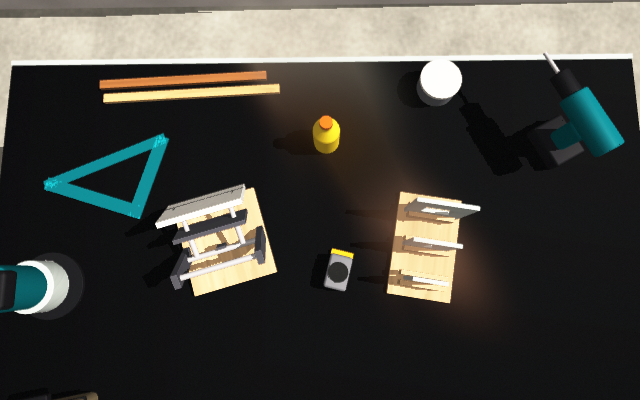

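The scene picture shows the rack at (360,125) with the tall windowed plate in the slot farthest from the robot, at (330,90), and the board at (365,305). In the top picture the template is at (445,210) and the board's upper edge runs from (157,225) to (245,190). The networks agree: template at about (0.578, -0.259), stand at about (0.585, 0.23).

Run:
```python
from h import *
for c in ("scene","top","wrist"):
    m=ctrl.camera_model(c); print(c,m["fx"],m["fy"],m["cx"],m["cy"]); print(np.array(m.get("T",m.get("hand_eye"))))
# view pose: camera looks at board face centre from its front; tilt tool 35deg toward -x
yaw=np.radians(18); n=np.array([np.cos(yaw),np.sin(yaw),0]); t=np.radians(30)
z=np.array([-np.sin(t)*n[0],-np.sin(t)*n[1],-np.cos(t)])
y0=np.array([-n[1],n[0],0]); 
for s in (1,-1):
    x=s*np.cross(y0,z); y=np.cross(z,x); rot=R.from_matrix(np.c_[x,y,z])
    H=np.array(ctrl.camera_model("wrist")["hand_eye"])
    Rc=rot.as_matrix()@H[:3,:3]; target=np.array([.585,.23,.125])
    # place camera so its axis passes target at 0.33 m
    cam=target-0.33*Rc[:,2]; tcp=cam-rot.as_matrix()@H[:3,3]
    print(s,tcp,rot.as_quat(),units(tcp,rot), 'camdir',Rc[:,2],'cam',cam)
```

```text
scene 451.9099045130369 451.9099045130369 323.4689032519461 193.96928018187677
[[-0.9947  0.0836 -0.06    0.6682]
 [ 0.1028  0.8371 -0.5374  0.4503]
 [ 0.0053 -0.5407 -0.8412  0.799 ]
 [ 0.      0.      0.      1.    ]]
top 463.57226047036613 463.57226047036613 318.5499636857427 196.35580809097965
[[-0.0009 -0.9882  0.153   0.4578]
 [-0.9998  0.0043  0.0217 -0.027 ]
 [-0.0221 -0.153  -0.988   1.0571]
 [ 0.      0.      0.      1.    ]]
wrist 322.270008082668 322.270008082668 318.20107736558117 201.92721213530905
[[ 1.     -0.0018 -0.0016 -0.0008]
 [ 0.0021  0.9618  0.2738 -0.0763]
 [ 0.001  -0.2738  0.9618  0.0204]
 [ 0.      0.      0.      1.    ]]
1 [0.7489 0.2685 0.4182] [-0.1511  0.954  -0.0405 -0.2556] [ -7.2432  26.4083  -0.5412   5.3099   2.9312 -19.8162] camdir [-0.5407  0.1122 -0.8337] cam [0.7634 0.193  0.4001]
-1 [0.7424 0.2959 0.4169] [ 0.954   0.1511 -0.2556  0.0405] [-6.242  25.8861 -0.4883  2.52   -4.565   9.4051] camdir [-0.374  -0.4095 -0.8321] cam [0.7084 0.3651 0.3996]
```

Run:
```python
from h import *
yaw=np.radians(18); n=np.array([np.cos(yaw),np.sin(yaw),0]); t=np.radians(15)
z=-np.sin(t)*n-np.array([0,0,np.cos(t)]); x=np.array([n[1],-n[0],0]); y=np.cross(z,x); rot=R.from_matrix(np.c_[x,y,z])
H=np.array(ctrl.camera_model("wrist")["hand_eye"]); Rc=rot.as_matrix()@H[:3,:3]
tcp=np.array([.58,.225,.125])-.31*Rc[:,2]-rot.as_matrix()@H[:3,3]
print(tcp,rot.as_quat(),units(tcp,rot))
```

```text
[0.6667 0.2518 0.4305] [ 0.8021 -0.5828 -0.0767  0.1056] [-8.695  23.3843 -1.0326 -0.9293 -3.2193 24.4525]
```

Call:
{"fn": "drive_tool", "kwargs": {
  "steps": [
    [-8.7, 23.4, -1, -0.9, -3.2, 24.4],
    [-8.7, 23.4, -1, -0.9, -3.2, 24.4],
    [-8.7, 23.4, -1, -0.9, -3.2, 24.4],
    [-8.7, 23.4, -1, -0.9, -3.2, 24.4],
    [-8.7, 23.4, -1, -0.9, -3.2, 24.4],
    [-8.7, 23.4, -1, -0.9, -3.2, 24.4],
    [-8.7, 23.4, -1, -0.9, -3.2, 24.4],
    [-8.7, 23.4, -1, -0.9, -3.2, 24.4]
  ],
  "fingers": 91,
  "squeeze": 30
}}

```text
time_s: 2.35
tool_pos: [0.5661, 0.3209, 0.4249]
tcp_rot: [0.992, -0.087, -0.055, 0.074]
force: [0.6, 0.8, -0.7]
finger_gap: 0.999
```

Run:
```python
from h import *
p,r,s=tool(); print(s["finger_gap"],s["joints"]); print(units([0.6667,0.2518,0.4305],R.from_quat([0.8021,-0.5828,-0.0767,0.1056])))
```

```text
0.9989303490797079 [ 0.4421  0.5582  1.1758 -0.0727  1.5775  0.6218]
[ 4.4154  2.0677 -0.3259 -0.4013 -1.3305 10.2044]
```

Call:
{"fn": "drive_tool", "kwargs": {
  "steps": [
    [4.4, 2.1, -0.3, -0.4, -1.3, 10.2],
    [4.4, 2.1, -0.3, -0.4, -1.3, 10.2],
    [4.4, 2.1, -0.3, -0.4, -1.3, 10.2],
    [4.4, 2.1, -0.3, -0.4, -1.3, 10.2],
    [4.4, 2.1, -0.3, -0.4, -1.3, 10.2],
    [4.4, 2.1, -0.3, -0.4, -1.3, 10.2],
    [4.4, 2.1, -0.3, -0.4, -1.3, 10.2],
    [4.4, 2.1, -0.3, -0.4, -1.3, 10.2]
  ]
}}

```text
time_s: 3.35
tool_pos: [0.6661, 0.251, 0.43]
tcp_rot: [0.803, -0.581, -0.075, 0.106]
force: [-0.5, 0.2, -0.5]
finger_gap: 0.999
```

Run:
```python
from h import *
p,r,s=tool(); print(p,r.as_quat(),s["joints"])
im=ctrl.snapshot("wrist"); cv2.imwrite("pics/w1.png",im)
np.savez("w1.npz",p=p,q=r.as_quat())
for t in ["sight","stand"]: print([(np.array(d["at"]),round(d["conf"],2)) for d in ctrl.landmark_of("wrist",t)[:3]])
```

```text
[0.6661 0.251  0.43  ] [ 0.8034 -0.5811 -0.0752  0.1056] [ 0.2793  0.6747  0.9443 -0.0123  1.7824  1.5306]
[(array([0.5813, 0.2279, 0.1026]), 0.76)]
[(array([ 0.5861,  0.2335, -0.0006]), 0.82)]
```

View pics/w1.png

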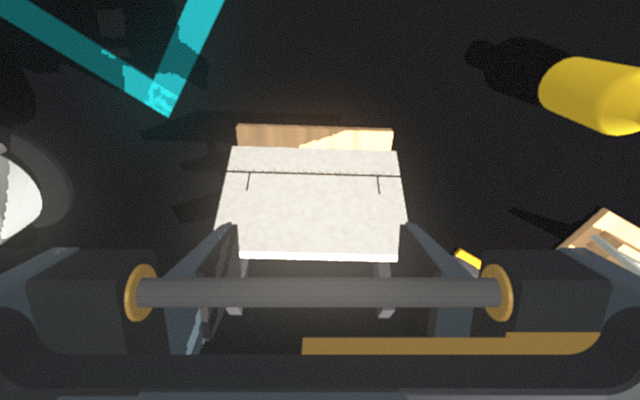

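The wrist picture shows the pale face with its line running from (224,171) to (402,177), the marks at (249,180) and (379,185), the lower edge near row 148 and the top edge near row 253.

```bash
cat > fit.py <<'E'
from h import *
from scipy.optimize import least_squares
im=cv2.imread("pics/w1.png"); g=cv2.GaussianBlur(cv2.cvtColor(im,cv2.COLOR_BGR2GRAY),(3,3),0).astype(float)
def sub(v,i): 
    d=v[i-1]-2*v[i]+v[i+1]; return i+(0.5*(v[i-1]-v[i+1])/d if d else 0)
def rowline(c0,c1,f,r0,r1,deriv):
    P=[]
    for c in range(c0,c1,3):
        rr=np.arange(r0,r1)+int(round((c-313)*.034)); v=g[rr,c]
        if deriv: v=-np.abs(np.gradient(v))
        i=int(np.argmin(v[1:-1]))+1; P.append((c,rr[0]+sub(v,i)))
    P=np.array(P); k=np.ones(len(P),bool)
    for _ in range(4):
        a=np.polyfit(*P[k].T,1); e=P[:,1]-np.polyval(a,P[:,0]); k=np.abs(e)<max(.4,2*np.std(e[k]))
    print("row",a,k.sum(),len(P),np.std(e[k])); return a
def col(r0,r1,c0,c1,deriv):
    P=[]
    for r in range(r0,r1):
        v=g[r,c0:c1]; v=-np.abs(np.gradient(v)) if deriv else v
        i=int(np.argmin(v[1:-1]))+1; P.append(c0+sub(v,i))
    print("col",np.round(P,1)); return np.median(P),(r0+r1-1)/2
a=rowline(255,375,0,165,182,False); b=rowline(240,390,0,142,157,True); t=rowline(250,385,0,244,258,True)
ml=col(178,187,243,255,False); mr=col(182,191,372,386,False)
el=col(180,200,210,235,True); er=col(180,200,392,412,True)
E
python3 fit.py; python3 -c "
import cv2;i=cv2.imread('pics/w1.png')[120:280,200:420];cv2.imwrite('pics/w1c.png',cv2.resize(i,None,fx=3.5,fy=3.5,interpolation=cv2.INTER_CUBIC))"
```

```text
row [  0.0289 164.3292] 40 40 0.08178238441311626
row [  0.0348 137.1561] 42 50 0.2694338744517613
row [  0.0246 244.1385] 45 45 0.13068930994485833
col [248.2 248.1 248.  247.8 247.6 247.3 247.2 247.1 247. ]
col [377.4 377.7 377.9 378.  378.1 378.1 378.2 378.3 378.4]
col [224.  223.8 223.6 223.3 223.1 222.8 222.6 222.3 222.1 221.9 221.8 221.6
 221.3 221.1 220.8 220.6 220.3 220.1 219.9 219.7]
col [400.9 401.  401.1 401.3 401.6 401.8 401.9 402.  402.1 402.3 402.5 402.7
 402.8 402.9 403.1 403.3 403.6 403.8 403.9 403.9]
```

View pics/w1c.png

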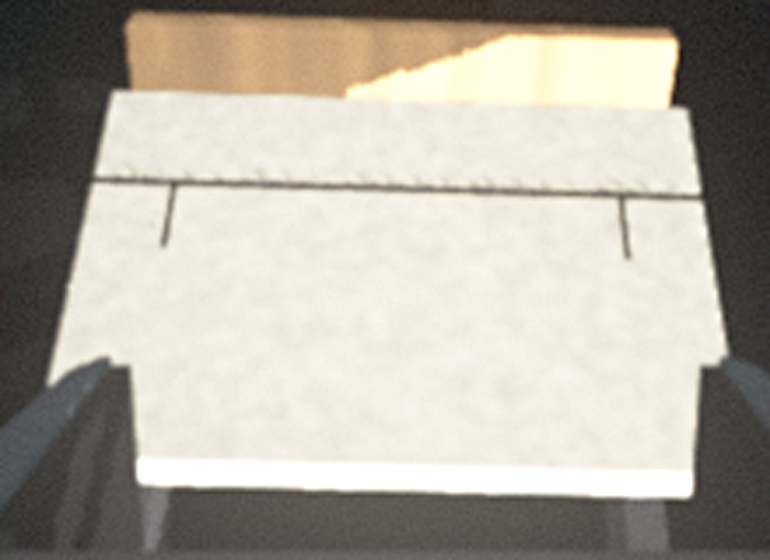

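The crop confirms it: clean line, both marks, lower edge, and the face's top edge just above the bright band. Now I fit the board's pose.

```bash
cat >> fit.py <<'E'
H=np.array(ctrl.camera_model("wrist")["hand_eye"]); m=ctrl.camera_model("wrist"); w=np.load("w1.npz")
W=np.eye(4);W[:3,:3]=R.from_quat(w["q"]).as_matrix();W[:3,3]=w["p"]; T=W@H
def frame(yaw,tilt): return R.from_euler("z",yaw)*R.from_euler("y",-tilt)
def px(o,Rs,yz):
    P=o+Rs.apply(np.c_[np.zeros(len(yz)),yz]); c=(P-T[:3,3])@T[:3,:3]
    return np.c_[m["fx"]*c[:,0]/c[:,2]+m["cx"],m["fy"]*c[:,1]/c[:,2]+m["cy"]]
def res(q,ft):
    Rs=frame(q[3],q[4] if ft else np.radians(25)); o=q[:3]; out=[]
    for ln,z in ((a,0),(b,-.035),(t,.085)):
        u=px(o,Rs,np.array([[-.05,z],[.05,z]])); out+=list(u[:,1]-np.polyval(ln,u[:,0]))
    for (c,r),y in ((ml,.062),(mr,-.062),(el,.085),(er,-.085)):
        u=px(o,Rs,np.array([[y,-.0],[y,.05]])); out.append(np.interp(r,*(u[np.argsort(u[:,1])][:,::-1].T))-c)
    return np.array(out)
for ft in (0,1):
    s=least_squares(res,[.58,.23,.1,.3,np.radians(25)],args=(ft,),loss="soft_l1")
    print(s.x[:3],np.degrees(s.x[3:]),res(s.x,ft), "depth by height",(s.x[2]-.1)/np.sin(np.radians(25)))
E
python3 fit.py|tail -6
```

```text
col [400.9 401.  401.1 401.3 401.6 401.8 401.9 402.  402.1 402.3 402.5 402.7
 402.8 402.9 403.1 403.3 403.6 403.8 403.9 403.9]
[0.601  0.2324 0.1042] [16.1897 25.    ] [-0.1427 -0.217  -1.1741 -0.8262  0.7149  0.689   0.6885 -0.4936  0.3706
 -0.5859] depth by height 0.010041538008454792
[0.6014 0.2325 0.1058] [16.1612 23.1183] [ 0.1557  0.0367 -0.227   0.0818  0.0155 -0.0633  0.3328 -0.0667 -0.2739
  0.0196] depth by height 0.013661439671208383
```

```bash
cat >> h.py <<'E'
def down(yaw_deg,tilt_deg=0):
    "tool x along heading yaw, tool z = minus plate z; plate reclined by tilt"
    M=(R.from_euler("z",yaw_deg,degrees=True)*R.from_euler("y",-tilt_deg,degrees=True)).as_matrix()
    return R.from_matrix(np.c_[M[:,0],-M[:,1],-M[:,2]])
E
python3 -c "
from h import *
print(units([.575,-.26,.46],down(-11)))"
```

```text
[ 18.2887   9.8017   1.4101   2.2561   1.2988 -10.0821]
```

Call:
{"fn": "drive_tool", "kwargs": {
  "steps": [
    [18.3, 9.8, 1.4, 2.3, 1.3, -10.1],
    [18.3, 9.8, 1.4, 2.3, 1.3, -10.1],
    [18.3, 9.8, 1.4, 2.3, 1.3, -10.1],
    [18.3, 9.8, 1.4, 2.3, 1.3, -10.1],
    [18.3, 9.8, 1.4, 2.3, 1.3, -10.1],
    [18.3, 9.8, 1.4, 2.3, 1.3, -10.1],
    [18.3, 9.8, 1.4, 2.3, 1.3, -10.1],
    [18.3, 9.8, 1.4, 2.3, 1.3, -10.1]
  ]
}}

```text
time_s: 4.5
tool_pos: [0.5816, -0.2231, 0.4583]
tcp_rot: [0.996, -0.094, 0.002, -0.002]
force: [0.7, -0.0, 0.4]
finger_gap: 1.003
```

Call:
{"fn": "drive_tool", "kwargs": {
  "steps": [
    [0, 0, 0, 0, 0, 0],
    [0, 0, 0, 0, 0, 0]
  ]
}}

```text
time_s: 4.75
tool_pos: [0.5815, -0.223, 0.4584]
tcp_rot: [0.996, -0.094, 0.002, -0.002]
force: [-0.3, 0.6, 0.7]
finger_gap: 0.998
```

Run:
```python
from h import *
p,r,s=tool(); print(p,units([.575,-.26,.46],down(-11)),s["joints"])
im=ctrl.snapshot("wrist"); cv2.imwrite("pics/w2.png",im)
np.savez("w2.npz",p=p,q=r.as_quat())
for t in ["template","slotted_plate","narrow_plate","rack"]: print(t,[(np.array(d["at"]),round(d["conf"],2)) for d in ctrl.landmark_of("wrist",t)[:2]])
```

```text
[ 0.5815 -0.223   0.4584] [ 0.021   1.5018 -0.0719 -0.0385 -0.027   0.0371] [-0.4633  0.4461  1.2767  0.0047  1.4171 -0.2759]
template []
slotted_plate [(array([ 0.5048, -0.2356,  0.0123]), 0.68)]
narrow_plate [(array([ 0.4271, -0.221 ,  0.0152]), 0.8)]
rack [(array([ 0.5044, -0.2387,  0.0007]), 0.75)]
```

View pics/w2.png

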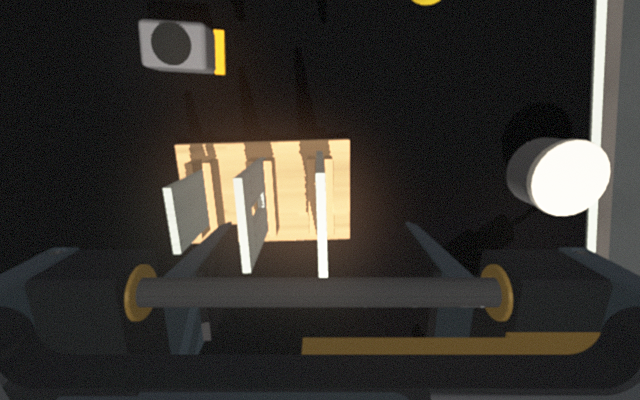

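The wrist picture shows the template's top edge as a bright strip from about (321,155) to (323,277), the other plates at (255,215) and (187,210), and the rack base's upper edge from (175,147) to (350,140).

Run:
```python
from h import *
g=cv2.GaussianBlur(cv2.imread("pics/w2.png",0),(3,3),0).astype(float)
m=ctrl.camera_model("wrist"); w=np.load("w2.npz")
W=np.eye(4);W[:3,:3]=R.from_quat(w["q"]).as_matrix();W[:3,3]=w["p"]; T=W@np.array(m["hand_eye"])
def back(u,v,z):
    d=T[:3,:3]@np.array([(u-m["cx"])/m["fx"],(v-m["cy"])/m["fy"],1]); return T[:3,3]+d*(z-T[2,3])/d[2]
P=[]
for r in range(190,274,4):
    v=np.gradient(g[r,308:338]); L=308+np.argmax(v); Rr=308+np.argmin(v); P.append((L,Rr,r)); 
print(P)
P=np.array(P,float); q=np.array([back((a+b)/2,r,.172) for a,b,r in P]); 
k=np.polyfit(q[:,1],q[:,0],1); print("plate dir yaw deg",-np.degrees(np.arctan(k[0])),np.std(q[:,0]-np.polyval(k,q[:,1])), "x at y=-.259",np.polyval(k,-.259),"thick",np.mean([np.linalg.norm(back(a,r,.172)-back(b,r,.172)) for a,b,r in P]))
col=g[:,322]; print("far end",[ (i,round(col[i])) for i in range(140,170,2)],[ (i,round(col[i])) for i in range(266,286,2)])
for r in (152,277): print(back(322,r,.172))
A=[back(*c,.012) for c in ((175,147),(350,140),(350,240))]; print(A, [np.degrees(np.arctan2(*(b-a)[1::-1])) for a,b in ((A[0],A[1]),(A[2],A[1]))])
```

```text
[(np.int64(315), np.int64(325), 190), (np.int64(315), np.int64(326), 194), (np.int64(316), np.int64(326), 198), (np.int64(316), np.int64(310), 202), (np.int64(316), np.int64(311), 206), (np.int64(316), np.int64(311), 210), (np.int64(316), np.int64(312), 214), (np.int64(316), np.int64(313), 218), (np.int64(316), np.int64(313), 222), (np.int64(317), np.int64(314), 226), (np.int64(317), np.int64(315), 230), (np.int64(317), np.int64(327), 234), (np.int64(317), np.int64(327), 238), (np.int64(317), np.int64(327), 242), (np.int64(317), np.int64(327), 246), (np.int64(317), np.int64(327), 250), (np.int64(317), np.int64(327), 254), (np.int64(317), np.int64(327), 258), (np.int64(317), np.int64(328), 262), (np.int64(317), np.int64(328), 266), (np.int64(318), np.int64(328), 270)]
plate dir yaw deg -5.5213316924409375 0.002551308941502723 x at y=-.259 0.5781668226420852 thick 0.006899454615516567
far end [(140, 113), (142, 129), (144, 128), (146, 129), (148, 127), (150, 125), (152, 118), (154, 117), (156, 117), (158, 114), (160, 113), (162, 112), (164, 111), (166, 113), (168, 110)] [(266, 253), (268, 253), (270, 253), (272, 253), (274, 253), (276, 250), (278, 132), (280, 64), (282, 70), (284, 70)]
[ 0.5947 -0.1804  0.172 ]
[ 0.5734 -0.2927  0.172 ]
[array([ 0.4053, -0.157 ,  0.012 ]), array([ 0.6319, -0.1915,  0.012 ]), array([ 0.6091, -0.3298,  0.012 ])] [np.float64(-8.651295219118007), np.float64(80.63450756538171)]
```

Run:
```python
from h import *
im=cv2.imread("pics/w2.png")
print([(r,im[r,319:324].mean(0).round().astype(int).tolist()) for r in range(150,200,3)])
cv2.imwrite("pics/w2c.png",cv2.resize(im[130:290,270:370],None,fx=5,fy=3.7,interpolation=cv2.INTER_CUBIC))
m=ctrl.camera_model("wrist"); w=np.load("w2.npz")
W=np.eye(4);W[:3,:3]=R.from_quat(w["q"]).as_matrix();W[:3,3]=w["p"]; T=W@np.array(m["hand_eye"])
def back(u,v,z):
    d=T[:3,:3]@np.array([(u-m["cx"])/m["fx"],(v-m["cy"])/m["fy"],1]); return T[:3,3]+d*(z-T[2,3])/d[2]
for c in ((320.5,194),(321,198),(322,242),(322,258),(323,270)): print(back(*c,.172))
a,b=back(320.7,196,.172),back(323,270,.172); print(np.degrees(np.arctan2(*(a-b)[1::-1]))-90)
```

```text
[(150, [92, 120, 147]), (153, [96, 109, 123]), (156, [100, 114, 123]), (159, [100, 112, 123]), (162, [101, 112, 121]), (165, [101, 113, 122]), (168, [98, 108, 118]), (171, [103, 114, 121]), (174, [247, 253, 252]), (177, [245, 250, 250]), (180, [245, 250, 250]), (183, [245, 250, 250]), (186, [246, 251, 250]), (189, [246, 251, 251]), (192, [246, 251, 251]), (195, [246, 251, 251]), (198, [247, 251, 251])]
[ 0.5868 -0.2151  0.172 ]
[ 0.5865 -0.2187  0.172 ]
[ 0.5798 -0.2587  0.172 ]
[ 0.577  -0.2739  0.172 ]
[ 0.5756 -0.2859  0.172 ]
-9.057096508840772
```

View pics/w2c.png

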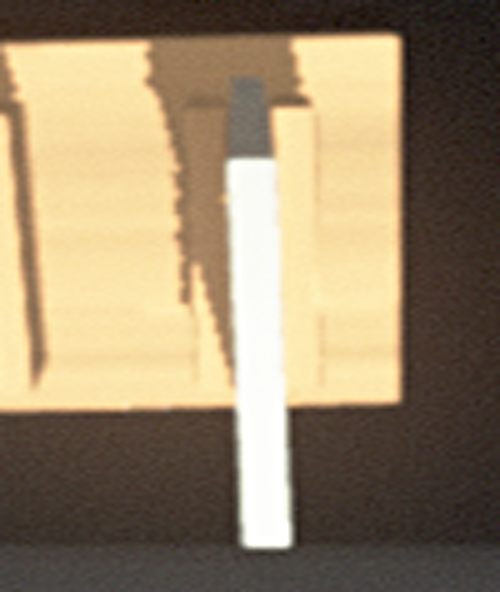

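The crop shows the template's top face starting at row 172.5, so the plate's centre is at about (0.580, -0.255) with yaw -9°, which agrees with the rack geometry.

```bash
python3 -c "
from h import *
print(units([.580,-.255,.40],down(-9)),units([.580,-.255,.327],down(-9)))"
```

```text
[ 0.1643  1.3229  2.3291 -0.0362 -0.0269 -0.2799] [ 0.1562  1.3341  5.2491 -0.0362 -0.0269 -0.2799]
```

Call:
{"fn": "drive_tool", "kwargs": {
  "steps": [
    [0.16, 1.32, 1.2, -0.04, -0.03, -0.28],
    [0.16, 1.32, 2.3, -0.04, -0.03, -0.28],
    [0.16, 1.32, 2.9, -0.04, -0.03, -0.28],
    [0.16, 1.33, 3.5, -0.04, -0.03, -0.28],
    [0.16, 1.33, 4.1, -0.04, -0.03, -0.28],
    [0.16, 1.33, 4.7, -0.04, -0.03, -0.28],
    [0.16, 1.33, 5.25, -0.04, -0.03, -0.28],
    [0.16, 1.33, 5.25, -0.04, -0.03, -0.28]
  ],
  "fingers": 50
}}

```text
time_s: 6.0
tool_pos: [0.5799, -0.2548, 0.3258]
tcp_rot: [0.997, -0.078, -0.001, -0.0]
force: [-0.6, 0.3, 0.9]
finger_gap: 0.546
```

Run:
```python
from h import *
p,r,s=tool(); print(p,units([.580,-.255,.327],down(-9)),s["force"],s["finger_gap"])
```

```text
[ 0.5799 -0.2548  0.3258] [ 0.0046  0.0077 -0.047  -0.0023  0.0197  0.0004] [-0.5816  0.2913  0.9244] 0.5459075251457974
```

Call:
{"fn": "drive_tool", "kwargs": {
  "steps": [
    [0, 0, 0, 0, 0, 0],
    [0, 0, 0, 0, 0, 0],
    [0, 0, 0, 0, 0, 0],
    [0, 0, 0, 0, 0, 0],
    [0, 0, 0, 0, 0, 0],
    [0, 0, 0, 0, 0, 0]
  ],
  "fingers": 0,
  "squeeze": 15
}}

```text
time_s: 6.75
tool_pos: [0.58, -0.2548, 0.326]
tcp_rot: [0.997, -0.078, -0.001, -0.0]
force: [0.1, -0.4, 2.2]
finger_gap: 0.09
```

Call:
{"fn": "drive_tool", "kwargs": {
  "steps": [
    [0, 0, 0, 0, 0, 0],
    [0, 0, 0, 0, 0, 0]
  ],
  "fingers": 0,
  "squeeze": 45
}}

```text
time_s: 7.0
tool_pos: [0.58, -0.2548, 0.326]
tcp_rot: [0.997, -0.078, -0.001, -0.0]
force: [0.0, 0.0, 0.9]
finger_gap: 0.086
```

Run:
```python
from h import *
p,r,s=tool(); np.savez("grasp.npz",p=p,q=r.as_quat(),f=s["force"]); print(p,r.as_matrix(),s["force"],s["moment"],s["finger_gap"])
```

```text
[ 0.58   -0.2548  0.326 ] [[ 0.9877 -0.1565 -0.0017]
 [-0.1565 -0.9877  0.0004]
 [-0.0017 -0.0002 -1.    ]] [0.0299 0.0285 0.8531] [-0.0692 -0.0222 -0.0001] 0.08586354108742326
```

Gripped at a 7.8 mm gap with almost no side load. Now I lift straight up.

Call:
{"fn": "drive_tool", "kwargs": {
  "steps": [
    [0, 0, -0.3, 0, 0, 0],
    [0, 0, -1, 0, 0, 0],
    [0, 0, -1.8, 0, 0, 0],
    [0, 0, -2.7, 0, 0, 0],
    [0, 0, -3.8, 0, 0, 0],
    [0, 0, -5, 0, 0, 0],
    [0, 0, -6, 0, 0, 0],
    [0, 0, -6, 0, 0, 0]
  ]
}}

```text
time_s: 8.0
tool_pos: [0.5803, -0.2549, 0.4787]
tcp_rot: [0.997, -0.078, 0.001, 0.001]
force: [-1.1, -0.6, -2.7]
finger_gap: 0.084
```

```bash
cat >> h.py <<'E'
Rs=R.from_euler("z",16.2,degrees=True)*R.from_euler("y",-25,degrees=True); O=np.array([.601,.2325,.1042]); L=.314
TB=down(16.2,25)
def board(dx,dz,dy=0): return O+Rs.apply([dx+.004,dy,dz+L])   # TCP for back face dx off face, lower edge dz above line
def where():
    "plate back-face lower edge in sight frame (mm), force in sight axes, angle error deg"
    p,r,s=tool(); b=p+r.apply([0,0,L])
    return 1000*(Rs.inv().apply(b-O)-[.004,0,0]),Rs.inv().apply(s["force"]),np.degrees((TB.inv()*r).as_rotvec()),s["time_s"]
E
python3 - <<'E'
from h import *
p,r,s=tool(); print(p,s["force"],s["moment"],s["finger_gap"]); print(units(board(.08,.06),TB))
im=ctrl.snapshot("scene");cv2.imwrite("pics/s1.png",im)
E
```

```text
[ 0.5803 -0.2549  0.4787] [-1.1394 -0.6135 -2.7465] [-0.1292  0.0495  0.0384] 0.08416256214275535
[ -5.1954 -17.9907  -0.0349   0.9336   4.0789  -4.128 ]
```

View pics/s1.png

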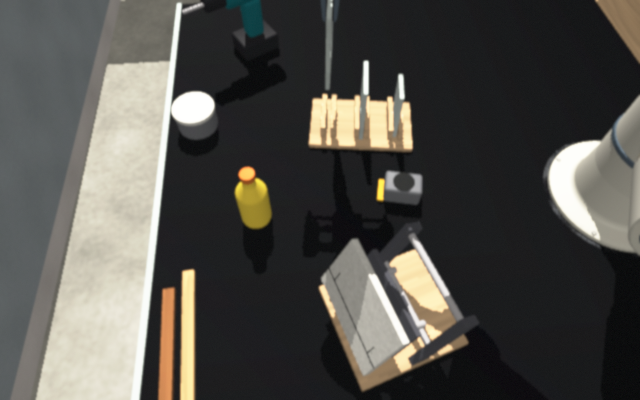

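The scene picture shows the template lifted clear, its bottom at (327,85), with the slot empty and the other plates still standing. Next I go in front of the board.

Call:
{"fn": "drive_tool", "kwargs": {
  "steps": [
    [-0.6, -2.2, 0, 0.1, 0.5, -0.5],
    [-1.3, -4.5, 0, 0.2, 1, -1],
    [-2, -6.8, 0, 0.35, 1.5, -1.6],
    [-2.6, -9, 0, 0.5, 2, -2.1],
    [-3.2, -11.3, 0, 0.6, 2.5, -2.6],
    [-3.9, -13.5, 0, 0.7, 3, -3.1],
    [-4.5, -15.8, 0, 0.8, 3.6, -3.6],
    [-5.2, -18, 0, 0.93, 4.08, -4.13]
  ]
}}

```text
time_s: 9.05
tool_pos: [0.5211, 0.2118, 0.4755]
tcp_rot: [0.967, 0.138, 0.213, -0.031]
force: [0.6, -1.2, -2.9]
finger_gap: 0.084
```

Call:
{"fn": "drive_tool", "kwargs": {
  "steps": [
    [0, 0, 0, 0, 0, 0],
    [0, 0, 0, 0, 0, 0],
    [0, 0, 0, 0, 0, 0]
  ]
}}

```text
time_s: 9.43
tool_pos: [0.5214, 0.2107, 0.4751]
tcp_rot: [0.967, 0.138, 0.213, -0.031]
force: [0.2, -0.6, -2.2]
finger_gap: 0.083
```

Run:
```python
from h import *
print(where()); print(units(board(.03,.023),TB))
```

```text
(array([76.9527,  1.6884, 57.0315]), array([-0.9073, -0.6738, -1.9728]), array([ 0.0738, -0.177 ,  0.0111]), 9.425)
[-1.9127  0.0535  1.367  -0.0123  0.0295 -0.0018]
```

Call:
{"fn": "drive_tool", "kwargs": {
  "steps": [
    [-0.4, 0.05, 0.3, 0, 0, 0],
    [-0.8, 0.05, 0.6, 0, 0, 0],
    [-1.2, 0.05, 0.9, 0, 0, 0],
    [-1.6, 0.05, 1.15, 0, 0, 0],
    [-1.9, 0.05, 1.35, 0, 0.03, 0],
    [-1.9, 0.05, 1.35, 0, 0.03, 0]
  ]
}}

```text
time_s: 10.18
tool_pos: [0.4935, 0.2014, 0.424]
tcp_rot: [0.967, 0.138, 0.214, -0.031]
force: [-0.6, 0.4, -3.2]
finger_gap: 0.086
```

Run:
```python
from h import *
print(where()); print(units(board(.0,.023),TB))
im=ctrl.snapshot("scene"); 
cv2.imwrite("pics/s2.png",cv2.resize(im[220:390,290:480],None,fx=3.5,fy=3.5,interpolation=cv2.INTER_CUBIC))
F=[ctrl.sense()["force"]]
for _ in range(6): ctrl.snapshot("scene"); F.append(ctrl.sense()["force"])
F=Rs.inv().apply(F); print(F.mean(0),F.std(0))
```

```text
(array([29.4468,  0.5664, 23.0841]), array([-1.8127,  0.592 , -2.7139]), array([ 0.0759, -0.0498,  0.0037]), 10.175)
[-1.1888  0.0061  0.0044 -0.0126  0.0083 -0.0006]
[-0.9676  0.2089 -2.0559] [0.666  0.654  0.3307]
```

View pics/s2.png

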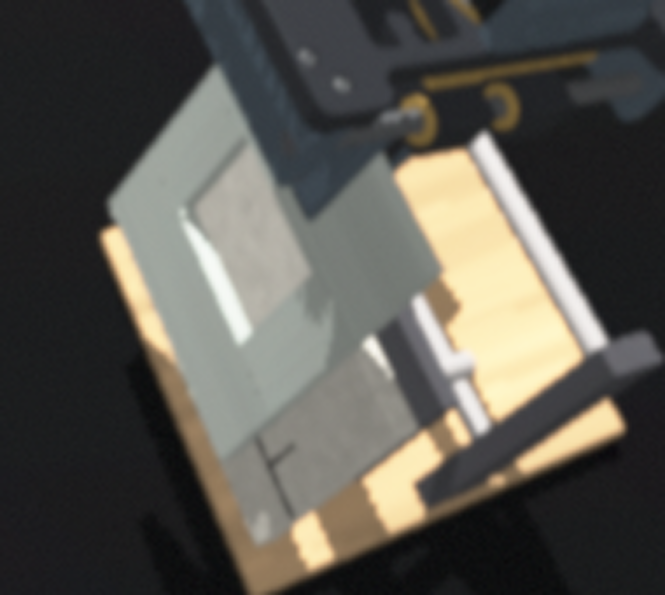

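The plate hovers in front of the board. The crop shows the near mark and the exposed line at about (275,465), with the plate tilted parallel to the face.

Call:
{"fn": "drive_tool", "kwargs": {
  "steps": [
    [-0.2, 0, 0, 0, 0, 0],
    [-0.4, 0, 0, 0, 0, 0],
    [-0.6, 0, 0, 0, 0, 0],
    [-0.8, 0, 0, 0, 0, 0],
    [-1, 0, 0, 0, 0, 0],
    [-1, 0, 0, 0, 0, 0]
  ]
}}

```text
time_s: 11.28
tool_pos: [0.472, 0.1951, 0.414]
tcp_rot: [0.967, 0.138, 0.214, -0.031]
force: [-0.0, -0.3, -2.7]
finger_gap: 0.088
```

```bash
cat >> h.py <<'E'
def feel(n=12):
    F=[];M=[]
    for _ in range(n):
        ctrl.snapshot("scene"); s=ctrl.sense(); F.append(s["force"]);M.append(s["moment"])
    F=Rs.inv().apply(F);M=Rs.inv().apply(M); print("F",F.mean(0),"+-",F.std(0)/n**.5,"M",M.mean(0),"at",*where()[::2],"t",where()[3])
E
python3 -c "
from h import *
feel()"
```

```text
F [-1.0928 -0.0548 -2.2203] +- [0.0904 0.1177 0.0681] M [-0.0675  0.5522  0.0149] at [ 5.8227  0.4983 23.5762] [0.0736 0.0372 0.0093] t 11.875
```

Call:
{"fn": "drive_tool", "kwargs": {
  "steps": [
    [-0.1, 0, 0, 0, 0, 0],
    [-0.2, 0, 0, 0, 0, 0],
    [-0.2, 0, 0, 0, 0, 0]
  ]
}}

```text
time_s: 12.25
tool_pos: [0.4678, 0.1939, 0.4121]
tcp_rot: [0.966, 0.138, 0.215, -0.031]
force: [1.8, -0.2, -3.8]
finger_gap: 0.086
```

```bash
python3 -c "
from h import *
feel()"
```

```text
F [-0.156  -0.0714 -2.22  ] +- [0.0925 0.1379 0.119 ] M [-0.0599  0.3326  0.0954] at [ 0.8942  0.5043 23.6062] [0.0732 0.0429 0.0098] t 12.85
```

Call:
{"fn": "drive_tool", "kwargs": {
  "steps": [
    [-0.1, 0, 0, 0, 0, 0],
    [-0.2, 0, 0, 0, 0, 0],
    [-0.2, 0, 0, 0, 0, 0]
  ]
}}

```text
time_s: 13.22
tool_pos: [0.4636, 0.1927, 0.41]
tcp_rot: [0.966, 0.138, 0.215, -0.031]
force: [4.0, 0.5, -2.2]
finger_gap: 0.091
```

```bash
python3 -c "
from h import *
feel(16)"
```

```text
F [ 1.3622 -0.1992 -2.7465] +- [0.1317 0.1233 0.123 ] M [-0.0732 -0.0943  0.1795] at [-4.0998  0.4825 23.5825] [0.0717 0.0443 0.0085] t 14.025
```

Call:
{"fn": "drive_tool", "kwargs": {
  "steps": [
    [0, 0, 0, 0, 0, -0.08],
    [0, 0, 0, 0, 0, -0.17],
    [0, 0, 0, 0, 0, -0.17]
  ]
}}

```text
time_s: 14.4
tool_pos: [0.4637, 0.1927, 0.4101]
tcp_rot: [0.965, 0.146, 0.215, -0.029]
force: [2.1, 1.0, -0.9]
finger_gap: 0.092
```

```bash
python3 -c "
from h import *
feel(16)"
```

```text
F [ 1.653   0.9498 -2.5622] +- [0.1043 0.1259 0.1258] M [ 0.133  -0.1837 -0.1325] at [-4.112   0.4938 23.5867] [ 0.0734  0.0433 -1.007 ] t 15.2
```

Call:
{"fn": "drive_tool", "kwargs": {
  "steps": [
    [0, 0, 0, 0, 0, 0.04],
    [0, 0, 0, 0, -0.04, 0.08],
    [0, 0, 0, 0, -0.08, 0.08],
    [0, 0, 0, 0, -0.08, 0.08]
  ],
  "squeeze": 60
}}

```text
time_s: 15.7
tool_pos: [0.4638, 0.1927, 0.4101]
tcp_rot: [0.967, 0.142, 0.211, -0.03]
force: [3.3, 1.3, -2.7]
finger_gap: 0.087
```

```bash
python3 -c "
from h import *
feel(16); print(ctrl.sense()['finger_gap'])"
```

```text
F [ 2.5171  1.1652 -3.9666] +- [0.1575 0.1313 0.1288] M [ 0.1382 -0.5308 -0.1747] at [-6.7285  0.475  23.6011] [ 0.0696 -0.4353 -0.5302] t 16.5
0.08277201836209773
```

Call:
{"fn": "drive_tool", "kwargs": {
  "steps": [
    [-0.08, 0, 0, 0, 0.03, 0.04],
    [-0.08, 0, 0.1, 0, 0.03, 0.04],
    [-0.08, 0, 0.2, 0, 0.03, 0.04],
    [-0.08, 0, 0.3, 0, 0.03, 0.04],
    [-0.08, 0, 0.4, 0, 0.03, 0.04],
    [-0.08, 0, 0.5, 0, 0.03, 0.04],
    [-0.08, 0, 0.6, 0, 0.03, 0.04],
    [-0.08, 0, 0.6, 0, 0.03, 0.04]
  ]
}}

```text
time_s: 17.5
tool_pos: [0.4679, 0.194, 0.3952]
tcp_rot: [0.967, 0.14, 0.212, -0.03]
force: [4.5, 1.1, -2.9]
finger_gap: 0.087
```

Run:
```python
from h import *
feel(16)
im=ctrl.snapshot("scene"); cv2.imwrite("pics/s3full.png",im)
cv2.imwrite("pics/s3.png",cv2.resize(im[230:380,310:420],None,fx=7,fy=4,interpolation=cv2.INTER_CUBIC) if 0 else cv2.resize(im[240:385,315:425],None,fx=4.1,fy=4.1,interpolation=cv2.INTER_CUBIC))
cv2.imwrite("pics/w3.png",ctrl.snapshot("wrist"))
```

```text
F [ 2.6698  0.6678 -4.684 ] +- [0.1296 0.1211 0.1044] M [-0.0437 -0.6493 -0.1634] at [-7.837   0.4764  8.6283] [ 0.0698 -0.254  -0.2866] t 18.3
```

View pics/s3.png

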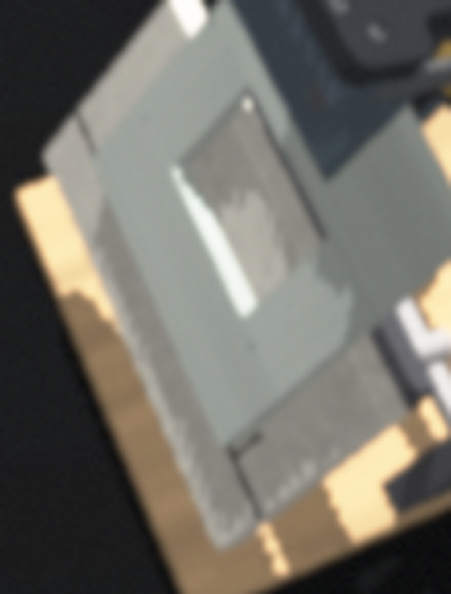

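The crop shows the plate against the face between the marks. Its lower front edge runs from (103,165) to (222,445), just beside the line, which shows at (85,125) and (245,480). Seen from above, the plate's thickness shifts that edge, so I measure the gap by rectifying onto each plane.

```bash
cat > gap.py <<'E'
from h import *
def run():
    im=cv2.cvtColor(ctrl.snapshot("scene"),cv2.COLOR_BGR2GRAY).astype(np.float32)
    w=where(); x=w[0][0]/1000; z=np.arange(-.03,.03,.00025)
    def prof(xp,y):
        P=O+Rs.apply(np.c_[np.full_like(z,xp),np.full_like(z,y),z]); u=proj("scene",P).astype(np.float32)
        return cv2.GaussianBlur(cv2.remap(im,u[:,0][None],u[:,1][None],cv2.INTER_CUBIC),(5,1),0)[0]
    Lp=[];
    for y in list(np.arange(-.082,-.065,.002))+list(np.arange(.066,.083,.002)):
        v=prof(x,y); i=np.abs(z)<.01; Lp.append((y*1000,round(z[i][np.argmin(v[i])]*1000,1),round(float(v[i].min()))))
    E=[]
    for y in np.arange(-.055,.056,.01):
        v=prof(x+.008,y); d=np.gradient(v); i=np.abs(z-w[0][2]/1000)<.008; k=np.argmax(np.abs(d[i])); E.append((round(y*1000),round(z[i][k]*1000,1),round(float(d[i][k]),1)))
    print("where",w[0],w[2],w[3]); print("line",Lp); print("edge",E)
run()
E
python3 gap.py
```

```text
where [-7.858   0.4805  8.6006] [ 0.069  -0.2556 -0.2911] 18.45
line [(np.float64(-82.0), np.float64(1.0), 123), (np.float64(-80.0), np.float64(0.5), 128), (np.float64(-78.0), np.float64(0.8), 124), (np.float64(-76.0), np.float64(0.8), 123), (np.float64(-74.0), np.float64(1.0), 127), (np.float64(-72.0), np.float64(0.8), 132), (np.float64(-69.99999999999999), np.float64(0.5), 135), (np.float64(-67.99999999999999), np.float64(0.5), 137), (np.float64(-65.99999999999999), np.float64(0.8), 139), (np.float64(66.0), np.float64(1.8), 100), (np.float64(68.0), np.float64(1.8), 100), (np.float64(70.0), np.float64(1.5), 97), (np.float64(72.00000000000001), np.float64(1.5), 93), (np.float64(74.00000000000001), np.float64(1.8), 94), (np.float64(76.00000000000001), np.float64(1.8), 96), (np.float64(78.00000000000001), np.float64(2.0), 100), (np.float64(80.00000000000001), np.float64(2.3), 108), (np.float64(82.00000000000001), np.float64(2.0), 106)]
edge [(-55, np.float64(7.0), -0.4), (-45, np.float64(2.5), -0.7), (-35, np.float64(8.3), 1.2), (-25, np.float64(7.0), 1.3), (-15, np.float64(8.8), 1.1), (-5, np.float64(7.8), 1.0), (5, np.float64(7.8), 1.0), (15, np.float64(7.5), 1.1), (25, np.float64(7.8), 1.0), (35, np.float64(7.5), 1.1), (45, np.float64(8.0), 1.1), (55, np.float64(8.5), 0.9)]
```

Call:
{"fn": "drive_tool", "kwargs": {
  "steps": [
    [0, 0, 0.07, 0, 0, 0],
    [-0.02, 0, 0.14, 0, 0, 0],
    [-0.02, 0, 0.2, 0, 0, 0],
    [-0.02, 0, 0.2, 0, 0, 0]
  ]
}}

```text
time_s: 18.95
tool_pos: [0.4695, 0.1944, 0.3907]
tcp_rot: [0.967, 0.14, 0.212, -0.03]
force: [3.6, 1.1, -0.9]
finger_gap: 0.085
```

```bash
python3 -c "
import gap
from h import *
feel(8)"|cut -c1-1200 | sed 's/np.float64//g'
```

```text
where [-8.5433  0.5046  3.4661] [ 0.0718 -0.2742 -0.2877] 19.0
line [((-82.0), (0.5), 116), ((-80.0), (0.3), 125), ((-78.0), (0.0), 122), ((-76.0), (0.3), 125), ((-74.0), (0.5), 129), ((-72.0), (0.8), 134), ((-69.99999999999999), (0.8), 134), ((-67.99999999999999), (0.3), 131), ((-65.99999999999999), (0.8), 133), ((66.0), (1.5), 94), ((68.0), (1.5), 93), ((70.0), (1.5), 95), ((72.00000000000001), (1.5), 96), ((74.00000000000001), (1.5), 99), ((76.00000000000001), (1.5), 103), ((78.00000000000001), (1.3), 101), ((80.00000000000001), (1.0), 102), ((82.00000000000001), (0.8), 108)]
edge [(-55, (1.8), -0.4), (-45, (-2.2), -0.8), (-35, (2.5), 1.0), (-25, (2.3), 1.2), (-15, (2.3), 1.2), (-5, (2.0), 1.1), (5, (2.8), 1.1), (15, (0.5), 1.1), (25, (2.3), 0.9), (35, (2.8), 1.1), (45, (3.5), 0.9), (55, (2.3), 1.1)]
F [ 2.6295  0.4463 -4.8492] +- [0.1538 0.1363 0.198 ] M [-0.0486 -0.7085 -0.1761] at [-8.4595  0.511   3.5837] [ 0.07   -0.2627 -0.292 ] t 19.4
```

Call:
{"fn": "drive_tool", "kwargs": {
  "steps": [
    [0, 0, 0.03, 0, 0, 0],
    [0, 0, 0.05, 0, 0, 0],
    [0, 0, 0.05, 0, 0, 0],
    [0, 0, 0.05, 0, 0, 0]
  ]
}}

```text
time_s: 19.9
tool_pos: [0.47, 0.1945, 0.3897]
tcp_rot: [0.967, 0.14, 0.212, -0.03]
force: [2.7, 0.3, 0.8]
finger_gap: 0.085
```

```bash
python3 -c "
import gap
from h import *
feel(8);im=ctrl.snapshot('scene');cv2.imwrite('pics/s4.png',cv2.resize(im[240:385,315:425],None,fx=4.1,fy=4.1,interpolation=cv2.INTER_CUBIC))"|cut -c1-1200 | sed 's/np.float64//g'
```

```text
where [-8.3588  0.4892  2.3749] [ 0.069  -0.2541 -0.293 ] 19.95
line [((-82.0), (0.8), 117), ((-80.0), (0.0), 128), ((-78.0), (0.0), 124), ((-76.0), (0.3), 124), ((-74.0), (0.8), 129), ((-72.0), (1.0), 133), ((-69.99999999999999), (1.0), 134), ((-67.99999999999999), (0.8), 131), ((-65.99999999999999), (0.8), 134), ((66.0), (1.8), 94), ((68.0), (1.8), 93), ((70.0), (1.8), 95), ((72.00000000000001), (1.5), 98), ((74.00000000000001), (1.8), 101), ((76.00000000000001), (1.8), 103), ((78.00000000000001), (1.5), 102), ((80.00000000000001), (1.0), 100), ((82.00000000000001), (1.0), 105)]
edge [(-55, (0.3), -0.3), (-45, (-5.2), -1.2), (-35, (0.3), 1.2), (-25, (2.3), 1.1), (-15, (0.8), 1.2), (-5, (1.0), 1.2), (5, (2.8), 1.0), (15, (0.3), 1.1), (25, (2.0), 0.9), (35, (0.3), 1.0), (45, (0.5), 1.1), (55, (1.8), 1.1)]
F [ 2.8044 -0.0926  0.2452] +- [0.1559 0.1413 0.1309] M [-0.0852 -0.6755 -0.1719] at [-8.4018  0.4898  2.3513] [ 0.07   -0.2565 -0.2903] t 20.35
```

View pics/s4.png

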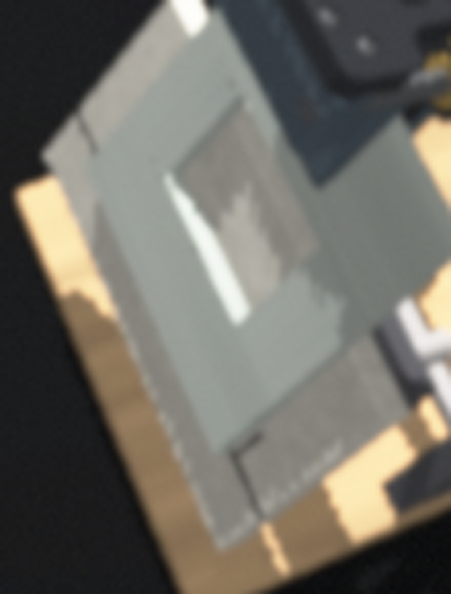

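The picture shows the plate flat between the marks, with its lower edge level with the line ends at (85,130) and (240,480). Rectified, edge and line agree to about 0.3 mm, and the press is about 3.8 N. Now I hold.

Call:
{"fn": "drive_tool", "kwargs": {
  "steps": [
    [0, 0, 0, 0, 0, 0],
    [0, 0, 0, 0, 0, 0],
    [0, 0, 0, 0, 0, 0],
    [0, 0, 0, 0, 0, 0],
    [0, 0, 0, 0, 0, 0],
    [0, 0, 0, 0, 0, 0],
    [0, 0, 0, 0, 0, 0],
    [0, 0, 0, 0, 0, 0]
  ]
}}

```text
time_s: 21.4
tool_pos: [0.47, 0.1946, 0.3896]
tcp_rot: [0.967, 0.14, 0.212, -0.03]
force: [2.3, 0.3, 1.4]
finger_gap: 0.083
```

Call:
{"fn": "drive_tool", "kwargs": {
  "steps": [
    [0, 0, 0, 0, 0, 0],
    [0, 0, 0, 0, 0, 0],
    [0, 0, 0, 0, 0, 0],
    [0, 0, 0, 0, 0, 0],
    [0, 0, 0, 0, 0, 0],
    [0, 0, 0, 0, 0, 0],
    [0, 0, 0, 0, 0, 0],
    [0, 0, 0, 0, 0, 0]
  ]
}}

```text
time_s: 22.4
tool_pos: [0.47, 0.1946, 0.3896]
tcp_rot: [0.967, 0.14, 0.212, -0.03]
force: [2.0, 0.2, 1.1]
finger_gap: 0.084
```

```bash
python3 -c "
from h import *
feel(10)"
```

```text
F [ 3.0989 -0.4499  0.1914] +- [0.1027 0.1656 0.117 ] M [-0.0857 -0.6648 -0.1662] at [-8.3893  0.541   2.3688] [ 0.0715 -0.2555 -0.2932] t 22.9
```

Call:
{"fn": "drive_tool", "kwargs": {
  "steps": [
    [0.2, 0, 0, 0, 0, 0],
    [0.5, 0, 0, 0, 0, 0],
    [0.8, 0, 0, 0, 0, 0],
    [1.2, 0, 0, 0, 0, 0],
    [1.7, 0, 0, 0, 0, 0],
    [2.3, 0, -0.5, 0, 0, 0],
    [2.8, 0, -1.2, 0, 0, 0],
    [3.2, 0, -2, 0, 0, 0]
  ]
}}

```text
time_s: 23.9
tool_pos: [0.5202, 0.2095, 0.4693]
tcp_rot: [0.967, 0.14, 0.212, -0.03]
force: [0.9, 0.7, -2.2]
finger_gap: 0.082
```

```bash
python3 -c "
from h import *
print(where()); g=np.load('grasp.npz'); q=R.from_quat(g['q']); P=g['p']; print(P,units(P+[0,0,.153],q))"
```

```text
(array([72.6499,  0.8266, 52.3874]), array([ 0.0051,  0.3906, -2.4529]), array([ 0.0686, -0.2775, -0.2904]), 23.9)
[ 0.58   -0.2548  0.326 ] [-2.5534 18.4879 -1.5816 -0.9018 -4.0696  4.1859]
```

Call:
{"fn": "drive_tool", "kwargs": {
  "steps": [
    [-0.3, 2.2, -0.4, -0.1, -0.5, 0.5],
    [-0.6, 4.5, -0.8, -0.2, -1, 1],
    [-0.9, 6.8, -1.2, -0.35, -1.5, 1.6],
    [-1.2, 9, -1.6, -0.45, -2, 2.1],
    [-1.6, 11.3, -1.6, -0.6, -2.5, 2.6],
    [-1.9, 13.6, -1.6, -0.7, -3, 3.1],
    [-2.2, 16, -1.6, -0.8, -3.6, 3.7],
    [-2.55, 18.5, -1.6, -0.9, -4.07, 4.19]
  ]
}}

```text
time_s: 24.9
tool_pos: [0.5804, -0.2568, 0.4797]
tcp_rot: [0.997, -0.08, -0.001, -0.0]
force: [1.2, 0.2, -2.8]
finger_gap: 0.082
```

Call:
{"fn": "drive_tool", "kwargs": {
  "steps": [
    [0, 0, 0, 0, 0, 0],
    [0, 0, 0, 0, 0, 0],
    [0, 0, 0, 0, 0, 0]
  ]
}}

```text
time_s: 25.28
tool_pos: [0.5804, -0.2557, 0.4801]
tcp_rot: [0.997, -0.079, -0.001, -0.0]
force: [-0.8, 0.6, -2.1]
finger_gap: 0.086
```

Run:
```python
from h import *
g=np.load('grasp.npz'); q=R.from_quat(g['q']); P=g['p']; print(units(P+[0,0,.153],q),units(P+[0,0,.04],q),ctrl.sense()["force"],ctrl.sense()["finger_gap"])
im=ctrl.snapshot("wrist"); a=im[150:330,200:440]
s=ctrl.snapshot("scene")[20:170,270:430]
cv2.imwrite("pics/c5.png",np.hstack([cv2.resize(a,(480,360)),cv2.resize(s,(320,360))]))
```

```text
[-0.0245 -0.0335  0.0437 -0.0005  0.0066 -0.0098] [-0.0137 -0.0325  4.5637 -0.0005  0.0066 -0.0098] [-0.8434  0.6415 -2.1293] 0.08604647212336264
```

View pics/c5.png

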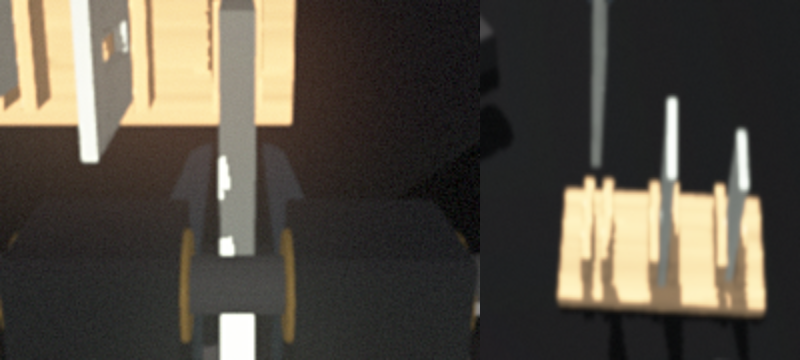

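The plate is still square in the grip and lined up above its empty slot. I descend to just above the cheeks, then go in slowly.

Call:
{"fn": "drive_tool", "kwargs": {
  "steps": [
    [0, -0.03, 0.6, 0, 0, 0],
    [0, -0.03, 1.4, 0, 0, 0],
    [-0.01, -0.03, 2.2, 0, 0, 0],
    [-0.01, -0.03, 3, 0, 0, 0],
    [-0.01, -0.03, 3.8, 0, 0, 0],
    [-0.01, -0.03, 4.4, 0, 0, 0],
    [-0.01, -0.03, 4.55, 0, 0, 0],
    [-0.01, -0.03, 4.55, 0, 0, 0]
  ]
}}

```text
time_s: 26.38
tool_pos: [0.5801, -0.2548, 0.3665]
tcp_rot: [0.997, -0.079, -0.001, -0.0]
force: [0.8, 0.7, -1.9]
finger_gap: 0.082
```

```bash
python3 -c "
from h import *
g=np.load('grasp.npz'); q=R.from_quat(g['q']); P=g['p']; print(units(P,q),ctrl.sense()['force'])"
```

```text
[-0.0016  0.0023  1.6216  0.001   0.0047 -0.0066] [ 0.7665  0.7039 -1.935 ]
```

Call:
{"fn": "drive_tool", "kwargs": {
  "steps": [
    [0, 0, 0.2, 0, 0, 0],
    [0, 0, 0.4, 0, 0, 0],
    [0, 0, 0.6, 0, 0, 0],
    [0, 0, 0.8, 0, 0, 0],
    [0, 0, 1, 0, 0, 0],
    [0, 0, 1.2, 0, 0, 0],
    [0, 0, 1.35, 0, 0, 0],
    [0, 0, 1.45, 0, 0, 0]
  ]
}}

```text
time_s: 27.38
tool_pos: [0.58, -0.2548, 0.33]
tcp_rot: [0.997, -0.079, -0.001, -0.0]
force: [-1.0, 0.5, -1.9]
finger_gap: 0.085
```

Call:
{"fn": "drive_tool", "kwargs": {
  "steps": [
    [0, 0, 0.03, 0, 0, 0],
    [0, 0, 0.06, 0, 0, 0],
    [0, 0, 0.08, 0, 0, 0],
    [0, 0, 0.08, 0, 0, 0]
  ]
}}

```text
time_s: 27.88
tool_pos: [0.58, -0.2548, 0.3281]
tcp_rot: [0.997, -0.079, -0.001, -0.0]
force: [-0.2, 0.1, -3.4]
finger_gap: 0.089
```

```bash
python3 -c "
from h import *
g=np.load('grasp.npz'); q=R.from_quat(g['q']); P=g['p']; print(units(P,q)); feel(8)"
```

```text
[-0.0015  0.0023  0.0848  0.0015  0.0047 -0.0067]
F [-1.227  -0.0025 -2.3988] +- [0.0834 0.1406 0.1402] M [-0.0523  0.0862  0.032 ] at [-184.102  -461.7605  -15.423 ] [ -5.4773 -24.7152  24.8481] t 28.275
```

Still hanging, with about 2 mm to go. I lower until it touches.

Call:
{"fn": "drive_tool", "kwargs": {
  "steps": [
    [0, 0, 0.03, 0, 0, 0],
    [0, 0, 0.05, 0, 0, 0],
    [0, 0, 0.07, 0, 0, 0],
    [0, 0, 0.07, 0, 0, 0]
  ]
}}

```text
time_s: 28.78
tool_pos: [0.58, -0.2547, 0.3263]
tcp_rot: [0.997, -0.079, -0.001, -0.0]
force: [-0.5, -0.1, -2.0]
finger_gap: 0.084
```

```bash
python3 -c "
from h import *
g=np.load('grasp.npz'); q=R.from_quat(g['q']); P=g['p']; print(units(P,q)); feel(8)
print(ctrl.sense()['force'])"
```

```text
[-0.0008  0.0033  0.0105  0.0007  0.0062 -0.0065]
F [-1.3746  0.0035 -2.3085] +- [0.1524 0.1997 0.0812] M [-0.0513  0.0783  0.0448] at [-184.841  -461.7481  -17.0107] [ -5.4768 -24.716   24.8458] t 29.175
[-0.0639 -1.2399 -2.8805]
```

Call:
{"fn": "drive_tool", "kwargs": {
  "steps": [
    [0, 0, 0.015, 0, 0, 0],
    [0, 0, 0.03, 0, 0, 0],
    [0, 0, 0.03, 0, 0, 0]
  ]
}}

```text
time_s: 29.55
tool_pos: [0.58, -0.2547, 0.326]
tcp_rot: [0.997, -0.079, -0.001, -0.0]
force: [-1.9, 1.5, 6.2]
finger_gap: 0.085
```

```bash
python3 -c "
from h import *
feel(8)
print(tool()[0])"
```

```text
F [1.5746 2.1378 5.6276] +- [0.0962 0.0838 0.0892] M [ 0.2735  0.4834 -0.1438] at [-184.8825 -461.8247  -17.4047] [ -5.4864 -24.696   24.8414] t 29.95
[ 0.5801 -0.2547  0.326 ]
```

Seated: the vertical force went from -2.7 to about +6 N at the original height. Now I release gently.

Call:
{"fn": "drive_tool", "kwargs": {
  "steps": [
    [0, 0, 0, 0, 0, 0],
    [0, 0, 0, 0, 0, 0]
  ],
  "squeeze": 5
}}

```text
time_s: 30.2
tool_pos: [0.5801, -0.2547, 0.326]
tcp_rot: [0.997, -0.079, -0.001, -0.0]
force: [-0.7, 0.9, 1.5]
finger_gap: 0.088
```

Call:
{"fn": "drive_tool", "kwargs": {
  "steps": [
    [0, 0, 0, 0, 0, 0],
    [0, 0, 0, 0, 0, 0],
    [0, 0, 0, 0, 0, 0]
  ],
  "fingers": 14
}}

```text
time_s: 30.58
tool_pos: [0.5801, -0.2548, 0.326]
tcp_rot: [0.997, -0.079, -0.001, -0.0]
force: [0.5, 0.8, 0.4]
finger_gap: 0.152
```

Call:
{"fn": "drive_tool", "kwargs": {
  "steps": [
    [0, 0, 0, 0, 0, 0],
    [0, 0, 0, 0, 0, 0],
    [0, 0, 0, 0, 0, 0],
    [0, 0, 0, 0, 0, 0]
  ],
  "fingers": 50
}}

```text
time_s: 31.08
tool_pos: [0.5801, -0.2547, 0.3259]
tcp_rot: [0.997, -0.079, -0.001, -0.0]
force: [0.0, 0.6, -0.7]
finger_gap: 0.542
```

Call:
{"fn": "drive_tool", "kwargs": {
  "steps": [
    [0, 0, -0.4, 0, 0, 0],
    [0, 0, -1, 0, 0, 0],
    [0, 0, -2, 0, 0, 0],
    [0, 0, -3, 0, 0, 0],
    [0, 0, -4, 0, 0, 0],
    [0, 0, -5, 0, 0, 0],
    [0, 0, -6, 0, 0, 0],
    [0, 0, -6, 0, 0, 0]
  ]
}}

```text
time_s: 32.08
tool_pos: [0.5804, -0.2548, 0.4791]
tcp_rot: [0.997, -0.079, 0.001, 0.001]
force: [-0.0, 0.1, -0.3]
finger_gap: 0.553
```

Run:
```python
from h import *
im=ctrl.snapshot("scene"); cv2.imwrite("pics/end.png",im[20:380,230:550])
for t in ("template","slotted_plate","narrow_plate","tape_case","glue_bottle"): print(t,[(np.array(d["at"]),round(d["conf"],2)) for d in ctrl.landmark_of("scene",t)[:1]])
print(ctrl.sense()["force"],ctrl.sense()["finger_gap"],ctrl.sense()["time_s"],ctrl.sense()["qd"])
```

```text
template [(array([ 0.5789, -0.254 ,  0.0124]), 0.67)]
slotted_plate [(array([ 0.5047, -0.236 ,  0.0115]), 0.91)]
narrow_plate [(array([ 0.4323, -0.2227,  0.0105]), 0.66)]
tape_case [(array([ 0.4472, -0.0437,  0.0003]), 0.94)]
glue_bottle [(array([ 0.753 , -0.0226, -0.0032]), 0.88)]
[-0.1862  0.8229  0.2431] 0.5490532332321088 32.375 [ 0.0017  0.0001 -0.0037 -0.0005 -0.0017  0.0012]
```

View pics/end.png

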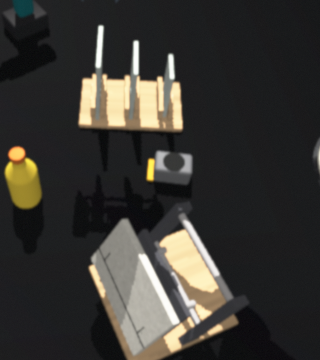

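The final picture shows the template upright in its own slot at (98,75), the other plates, bottle and tape case undisturbed, and the board clear.

```bash
python3 -c "
from workcell import ctrl
print(ctrl.sign_off())"
```

```text
the job is handed in; nothing more can be done
None
```

I showed the windowed plate at the board, put it back upright in its own slot, and handed the job in at 32.4 s of the 72 s allowed.

**At the board:** The plate touched the face between the marks, about 23 mm above the line. I pressed it to about 4 N, which is roughly 9 to 10 mm of give, and slid it down to the line. It held still there from about 19.9 s to 22.9 s, moving no more than about 0.1 mm.

**Return:** I lowered it until it touched the base at its original height, peaking at about 8–9 N, then released it and raised the gripper clear.

**Last checks:** The final picture shows the plate upright in its slot at about (0.579, -0.254). The other plates, the bottle and the tape case are unmoved to within what the networks can resolve.

**Checks that disagreed:**
- **Lower edge and line:** the scene camera put the edge within about 0.3 mm of the line, though single edge readings scattered by 1–2 mm. The earlier wrist-camera fit put it about 2.4 mm above. I trusted the scene camera, because it saw the edge and the line in the same picture.
- **Level and flatness:** the scene camera suggested up to about 0.4° of roll between the plate and the line. Test turns while pressing showed the plate was flat to within about 0.5° in tilt and 1° in yaw before I set it midway.
- **Force along the slope:** during the first part of the slide it read about 2.5 N in the unexpected direction, then settled to the expected friction sign before the hold. I did not find the cause.

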